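# Pack the tape roll and its clip-on holder

## Robot

A 6-joint arm with a two-finger parallel gripper is mounted at the origin on the work surface. World frame = base frame: x ahead of the robot, y to its left, z up, the work surface at z = 0. Lengths are in m, angles in degrees, forces in N, time in s.
With the tool pointing down it reaches from about 0.3 to 0.75 m from the base axis. Payload 8.5 kg.
Tool frame: the origin (TCP) lies on the centre line of the jaws, within the pads' length; the fingertips stand 19 mm ahead of it and the grasp point (between the pads) is the TCP; z points along the fingers, x is the direction in which the jaws open and shut, and the axes are right-handed (so a half turn about z gives the same grasp; the last joint's range is limited). The gripper opens to 85 mm and grips with 20 to 120 N. Pads are 22 mm wide; open, the fingers measure 114 mm over their backs; the gripper's body (76 mm by 85 mm) begins 54 mm behind the grasp point. The pads swing forward as they close: fully open they stand 13 mm farther back than shut.
Start: joints at [-78.57, 21.807, 74.336, -0, 83.858, -12.336], TCP at [0.222, -0.503, 0.25] pointing down, gripper open.
Joint ranges: [-178.18, 178.18], [-50.72, 133.34], [12.68, 142.11], [-81.47, 261.47], [9.98, 163.14], [-165.26, 165.26]. Speed limits (degrees/s): [136.94, 136.94, 180, 180, 180, 180].

## Interface

Orientations are given as a 3x3 rotation matrix whose columns are the frame's x, y, z axes.
In Python, from rig import env, cams, order gives the robot as it stands.
- The arm moves only by the tool step_arm, never from a script. Its argument "steps" is a list of rows, each an object with "xyz": the shift along the tool's x, y, z normalised to -1 to 1, where 1 is 0.04 m, a list of three; "turn": the turn, a rotation vector about the tool's x, y, z normalised to -1 to 1, where 1 is 0.08 rad, a list of three; "gripper": the gripper command: -1 is shut, 1 is fully open, values between are in proportion. A call has 1 to 20 rows; each row shifts and turns the commanded pose from where the row before left it, along the tool's axes as they then stand; what a row does not reach is not made up. A row lasts 1/12 s, in which the tool goes at most 41.7 mm and 7.16 degrees, less where a joint would pass 70% of its speed; a pose out of reach is approached as far as the arm can. A call with a number of a shift or a turn outside -1 to 1 is refused whole. A call with a gripper value outside its range is refused whole. The fingers move at their own pace and stop on an object; "squeeze" is the grip in N (left out, the last holds). Time passes only in rows, so rows that do not move let the fingers close. It gives the time, the measured TCP pose, the force and the opening at its end, in the units of the state.
- env.observe(): the state, without advancing time (a new reading comes with each control period).
- cams.get_image(name): name is "scene" or "top" or "wrist"; returns (picture, depth): 480x640x3 uint8, red, green, blue; 480x640 float32, m along the optical axis (not along the pixel's ray), 0 where there is no reading.
- cams.camera_info(name): a dict with "fx", "fy", "cx", "cy" (pixels), "extrinsics" (4x4, takes a point from camera to world coordinates). Camera axes: x right, y down, z forward; pixel columns grow to the right and rows downward; lengths in m; the calibration is good to about 2 mm. The wrist camera is an equidistant fisheye: a pixel r from the principal point sees the ray r / f radians off the axis. A picture is of the moment at which its call begins: read the wrist's pose just before it. camera_info takes no time and is no camera call; for the wrist camera it gives the pose at the moment of the call.
- order.close_job(): hands the job in, once; it reports no verdict.
The state is a dict: "time_s": time; "q": joint angles; "qvel": joint speeds; "joint_efforts": joint torques, N m; "position": TCP position; "tool_rot": TCP orientation; "ft_force": force on the tool from outside, world axes, zero at the start; "wrist_torque": the same for the moment, N m; "grip_width": finger opening in m.
Only numpy, scipy, OpenCV 4.12 (cv2) and the standard library are available. Lean on these libraries where they do the work, as an engineer would, in place of code of your own. Each camera call takes 0.05 s, during which the arm holds its last target. There are 200 camera calls.

## Task

Pack the tape roll and the holder it sits on into the plywood tray for the next bench: first slide the roll up off its spindle and lay it flat in the tray, then pull its empty holder up off the rail, against the sprung catch, and stand it upright on its feet in the tray beside the roll and the shell. Set both down on the tray's floor without dropping them. Leave the shell and the other two holders on the rail as they are, and do not disturb the vial, file or scraper.

Things in the scene. Friction and masses are not known exactly. Their poses are not given: they have to be found in the camera images.
- roll: Roll of paper tape, a ring 56 across, 24 high, bore 25, lying flat on the top plate of its holder with the spindle through it. Origin: centre of its underside, z along its axis.
- roll_center (a point): Centre of the tape roll, on its axis, 12 above its underside.
- tape_holder: Black clip-on holder carrying the roll: inverted-U saddle 50 long (its y, along the rail), 42 wide, 42 high, cheeks astride the rail with lips snapped under sprung beads; on its plate (42 above the origin) a wooden spindle 20 across up to 90. Origin: centre of underside (feet). 140 g. Pulled straight up, its catch lets go at some 10-15 N within 10 mm; feet clear the rail after 40.
- bare_holder: A second holder of exactly the same shape, with a bare spindle, clipped on the same rail. Stays there. Origin: centre of its underside.
- cup_holder: A third black saddle of the same make on the same rail, which carries a small white cup 44 across, its rim 82 above the origin, with two stubs of tools that reach 99. Stays there. Origin: centre of its underside.
- rail: Fixed aluminium rail on a dark plank 64 x 250 x 12, running along its y; bar 20 wide, top 52 above the bench; spacer blocks 46 wide, 48 high part three bays at y = -75.5, 0, +75.5, one holder in each, feet 18 above the bench. In each bay a sprung steel bead stands 4 out of either side of the bar, 29 above the bench. Origin: on the bench under its middle.
- tray: Fixed open plywood tray, 250 (its x) x 180 (its y), 30 high, walls 6, floor 6 thick. Origin: centre of its underside.
- tray_in (a point): Centre of the tray's inner floor, 6 above the bench, axes as the tray's.
- shell: Horse-mussel shell, brown with a pale beak, 104 long (its x), 54 wide, 39 high, lying in the tray roughly across its short side. Origin: centre of its underside.
- vise: Small grey cast-iron vise fixed to the bench between rail and tray, base 90 x 70, 110 high; its screw and knurled handle reach 90 towards its own -x at 78 high. Origin: centre of its underside.
- vial: Cork-topped glass tube standing on the bench, 28 across, 87 high. Origin: centre of its underside.
- file: Steel hand file with wooden handle lying on the bench, 160 long (its x; handle to -x), 20 thick. Origin: on its underside, at the middle.
- scraper: Green plastic scraper lying on the bench, 117 long (its x; handle to -x), 60 wide, 12 thick. Origin: on its underside, near the middle.
Mind the look-alikes: they are no part of the job. There is more than one size of the roll; the job needs the smallest.

How it is judged:
By the outcome, as a careful person would: the job done as asked, in the order asked, and still so for the second after the job is handed in, with the robot touching nothing.
It also fails if it takes over 64 s, if anything falls off the work surface, if the arm or the gripper's body presses on something with over 40 N, if the wrist force passes 120 N, or if a joint passes its speed limit or range.

## Working session

There is one attempt and no reset: what is moved stays moved. The work goes in short steps, Python scripts to look and compute and a tool call to move; the robot and the scene stay as the last step left them, time stands still between calls to the robot, and variables do not carry over. Pictures are saved under pics/ and viewed, about 8 in all and at most 12, crops included, and the job is handed in when it is done.

Besides the shell and the picture viewer there is one more tool, called as name([rows], argument=value, ...), one row to a line, values as JSON. step_arm: Moves the arm, as the interface text tells. Scaled input: -1 to 1 covers 0.04 m each way for a shift and 0.08 rad each way for a turn. Its arguments: {"type":"object","properties":{"steps":{"type":"array"},"squeeze":{"type":"number"}},"required":["steps"]}

```bash
ls; mkdir -p pics
cat > h.py <<'E'
import numpy as np, cv2
from rig import env, cams, order
def snap(n, f):
    i=cams.camera_info(n); im,d=cams.get_image(n)
    cv2.imwrite('pics/%s.png'%f, im[:,:,::-1]); np.savez('pics/%s.npz'%f, im=im,d=d,E=np.array(i['extrinsics']),k=[i[x] for x in('fx','fy','cx','cy')])
    return im,d,i
def load(f):
    z=np.load('pics/%s.npz'%f); return z['im'],z['d'],z['E'],z['k']
def cloud(f):
    im,d,E,k=load(f); v,u=np.mgrid[:480,:640]
    P=np.stack([(u-k[2])/k[0]*d,(v-k[3])/k[1]*d,d],-1)@E[:3,:3].T+E[:3,3]
    P[d==0]=np.nan
    return im,P
def ray(f,u,v,z):
    _,_,E,k=load(f); r=E[:3,:3]@np.array([(u-k[2])/k[0],(v-k[3])/k[1],1]); o=E[:3,3]
    return o+r*(z-o[2])/r[2]
E
python3 - <<'E'
from h import *
for n in('scene','top'): 
    i=snap(n,n)[2]; print(n,np.round(i['extrinsics'],3).tolist(),i['fx'])
s=env.observe(); print({k:np.round(v,3).tolist() for k,v in s.items()})
E
```

```text
pics
scene [[0.323, 0.796, -0.512, 1.083], [0.946, -0.262, 0.189, -0.185], [0.017, -0.546, -0.838, 0.867], [0.0, 0.0, 0.0, 1.0]] 553.7764003649579
top [[-0.015, -0.994, 0.11, 0.517], [-1.0, 0.013, -0.023, 0.003], [0.021, -0.11, -0.994, 0.919], [0.0, 0.0, 0.0, 1.0]] 436.6445298762707
{'time_s': 0.1, 'q': [-78.568, 21.836, 74.378, 0.001, 83.858, -12.336], 'qvel': [0.005, -0.152, -0.144, -0.038, 0.027, 0.001], 'joint_efforts': [0.006, -44.922, -23.166, 0.0, 0.004, -0.0], 'position': [0.222, -0.503, 0.25], 'tool_rot': [[0.403, -0.915, -0.0], [-0.915, -0.403, 0.001], [-0.001, -0.0, -1.0]], 'ft_force': [-0.262, -0.578, 0.5], 'wrist_torque': [-0.03, 0.009, -0.036], 'grip_width': 0.086}
```

View pics/top.png

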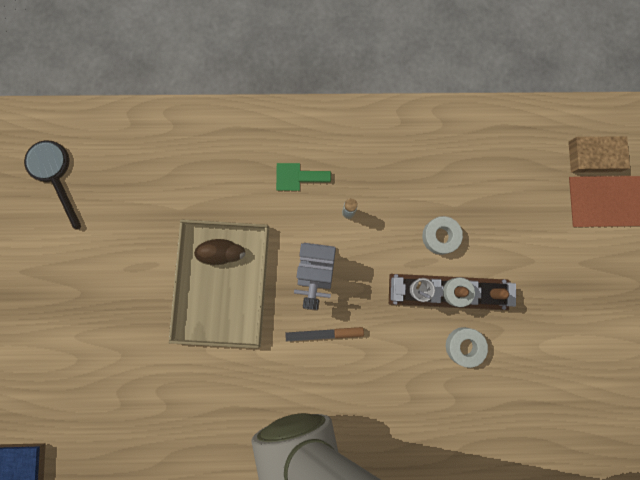

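View pics/scene.png

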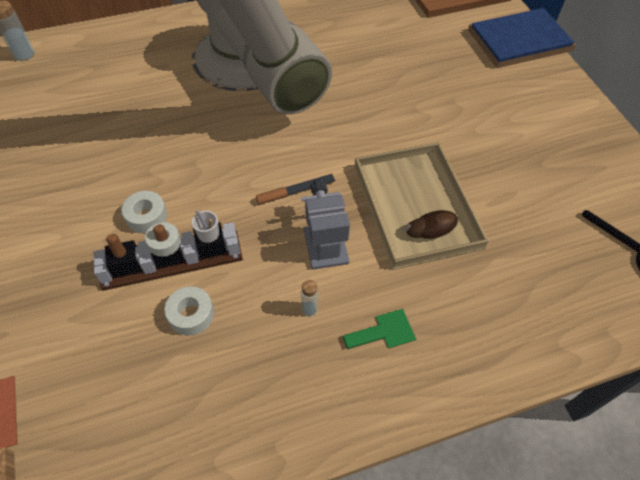

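Run:
```python
from h import *
for f in('top','scene'):
    im,P=cloud(f)
    m=lambda a,b: (P[...,2]>a)&(P[...,2]<b)
    # column components standing over the rail area
    R=(P[...,0]>.3)&(P[...,0]<.75)&(P[...,1]<-.05)&(P[...,1]>-.5)
    for nm,(a,b) in dict(bench=(.015,.03),rolltop=(.078,.090),high=(.096,.125)).items():
        n,L,st,_=cv2.connectedComponentsWithStats((R&m(a,b)).astype(np.uint8))
        for i in range(1,n):
            if st[i,4]>25:
                q=P[L==i]; (cx,cy),r=cv2.minEnclosingCircle(q[:,:2].astype(np.float32))
                print(f,nm,st[i].tolist(),'c',np.round([cx,cy,r],4),'z',np.round(np.percentile(q[:,2],[5,50,95]),4),im[L==i].mean(0).round())
    g=R&m(.060,.071); print(f,'spacer?',cv2.minAreaRect(P[g][:,:2].astype(np.float32)))
    R=(P[...,1]>.15)&(P[...,1]<.4)&(P[...,0]>.25)&(P[...,0]<.8)&(P[...,0]<.75)
    g=R&m(.024,.036); L=cv2.connectedComponentsWithStats(g.astype(np.uint8))
    for i in range(1,L[0]):
        if L[2][i,4]>80: print(f,'tray/30',L[2][i].tolist(),cv2.minAreaRect(P[L[1]==i][:,:2].astype(np.float32)))
    hsv=cv2.cvtColor(im,cv2.COLOR_RGB2HSV); g=R&(hsv[...,2]<95)&m(.010,.05)
    L=cv2.connectedComponentsWithStats(g.astype(np.uint8)); i=1+np.argmax(L[2][1:,4]); q=P[L[1]==i]
    print(f,'shell',L[2][i].tolist(),cv2.minAreaRect(q[:,:2].astype(np.float32)),q.min(0),q.max(0))
    R=(P[...,1]>-.05)&(P[...,1]<.14)&(P[...,0]>.35)&(P[...,0]<.6)&m(.06,.13); print(f,'vise',P[R].min(0),P[R].max(0))
im,_,_,_=load('top'); a=cv2.resize(im[210:375,380:525],None,fx=4,fy=3.6,interpolation=cv2.INTER_CUBIC)
im,_,_,_=load('scene'); b=cv2.resize(im[185:335,85:250],None,fx=3.6,fy=3.96)
cv2.imwrite('pics/crop.png',cv2.resize(np.hstack([a,b[:a.shape[0]]]),(800,400))[:,:,::-1])
```

```text
top bench [424, 224, 18, 30, 60] c [ 0.6212 -0.235   0.0334] z [0.0162 0.0225 0.0294] [116. 118. 111.]
top bench [441, 227, 12, 16, 39] c [ 0.6292 -0.2568  0.0169] z [0.0159 0.0228 0.0295] [116. 118. 111.]
top bench [347, 328, 17, 10, 142] c [ 0.4301 -0.0671  0.0183] z [0.0154 0.019  0.0219] [120.  87.  60.]
top bench [447, 328, 21, 28, 69] c [ 0.4101 -0.2753  0.0327] z [0.0165 0.0228 0.0292] [129. 132. 125.]
top bench [464, 340, 13, 17, 52] c [ 0.3976 -0.2953  0.0172] z [0.0159 0.0228 0.0289] [122. 124. 117.]
top rolltop [347, 199, 10, 13, 111] c [ 0.6818 -0.0584  0.0124] z [0.0838 0.0872 0.0892] [131. 107.  77.]
top rolltop [446, 278, 29, 29, 538] c [ 0.5103 -0.2649  0.0281] z [0.0813 0.0845 0.0869] [149. 151. 142.]
top rolltop [418, 281, 14, 14, 40] c [ 0.5199 -0.1953  0.0165] z [0.0783 0.0835 0.0895] [124. 122. 118.]
top high [412, 279, 23, 23, 144] c [ 0.5159 -0.1894  0.0218] z [0.0973 0.1005 0.1133] [147. 146. 144.]
top high [458, 287, 11, 11, 95] c [ 0.511  -0.2645  0.0101] z [0.1007 0.1074 0.1101] [106.  78.  55.]
top high [497, 289, 12, 11, 99] c [ 0.5068 -0.3395  0.0108] z 
[... 2741 characters left out ...]
e spacer? ((0.5568297505378723, -0.18557745218276978), (0.3709679841995239, 0.12286849319934845), 60.46291732788086)
scene tray/30 [366, 142, 123, 117, 1055] ((0.5387581586837769, 0.2214963138103485), (0.1596653163433075, 0.2531392574310303), 86.06262969970703)
scene tray/30 [406, 210, 53, 28, 478] ((0.6036689877510071, 0.20952337980270386), (0.05262945592403412, 0.10184399783611298), 8.505219459533691)
scene shell [406, 210, 52, 29, 1031] ((0.603759765625, 0.20891621708869934), (0.05262945592403412, 0.10061616450548172), 8.505219459533691) [0.57614496 0.15782625 0.01028322] [0.62914274 0.25844113 0.04589735]
scene vise [ 0.48069341 -0.02528563  0.06117978] [0.5999991  0.05445921 0.11465744]
```

View pics/crop.png

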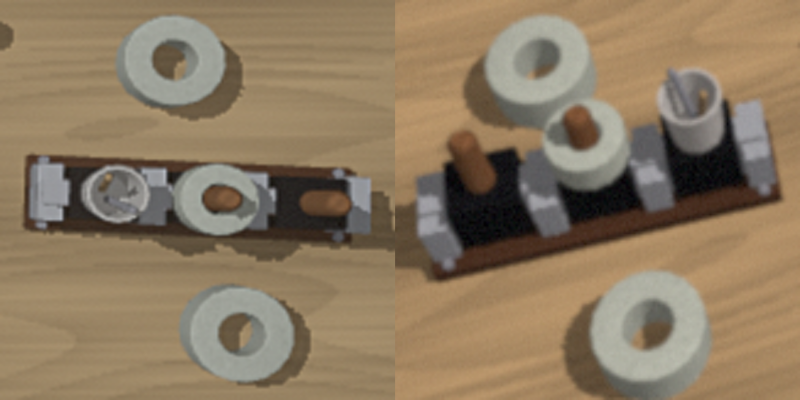

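The three candidate rolls in the top view are at (443,235) and (468,347), both loose on the bench and wider, and (460,292), on the spindle in the middle bay. The last one has a fitted diameter of about 56 and fits the description. The crop confirms it: cup on its left, bare spindle on its right.

step_arm([
  {"xyz": [0,0,0],"turn": [0,0,-1],"gripper": 1},
  {"xyz": [0,0,0],"turn": [0,0,-1],"gripper": 1},
  {"xyz": [0,0,0],"turn": [0,0,-1],"gripper": 1},
  {"xyz": [0,0,0],"turn": [0,0,-1],"gripper": 1},
  {"xyz": [0,0,0],"turn": [0,0,-1],"gripper": 1},
  {"xyz": [0,0,0],"turn": [0,0,-1],"gripper": 1},
  {"xyz": [0,0,0],"turn": [0,0,-1],"gripper": 1},
  {"xyz": [0,0,0],"turn": [0,0,-1],"gripper": 1},
  {"xyz": [0,0,0],"turn": [0,0,-1],"gripper": 1},
  {"xyz": [0,0,0],"turn": [0,0,-1],"gripper": 1},
  {"xyz": [0,0,0],"turn": [0,0,-1],"gripper": 1},
  {"xyz": [0,0,0],"turn": [0,0,-1],"gripper": 1},
  {"xyz": [0,0,0],"turn": [0,0,-1],"gripper": 1},
  {"xyz": [0,0,0],"turn": [0,0,-0.7],"gripper": 1},
  {"xyz": [0,0,0],"turn": [0,0,0],"gripper": 1},
])

```text
time_s: 1.35
position: [0.2216, -0.5032, 0.25]
tool_rot: [[0.998, -0.058, -0.0], [-0.058, -0.998, 0.001], [-0.0, -0.001, -1.0]]
ft_force: [-1.0, 0.7, -0.3]
grip_width: 0.086
```

Run:
```python
from h import *
for f in('top','scene'):
    im,P=cloud(f)
    g=(P[...,1]>.08)&(P[...,1]<.36)&(P[...,0]>.3)&(P[...,0]<.72)&(P[...,2]>.022)&(P[...,2]<.033)
    L=cv2.connectedComponentsWithStats(g.astype(np.uint8))
    for i in range(1,L[0]):
        if L[2][i,4]>300: r=cv2.minAreaRect(P[L[1]==i][:,:2].astype(np.float32)); print(f,r,cv2.boxPoints(r).round(3).tolist())
```

```text
top ((0.535943329334259, 0.20761938393115997), (0.18077045679092407, 0.24997609853744507), 85.84475708007812) [[0.4050000011920929, 0.12700000405311584], [0.6539999842643738, 0.1080000028014183], [0.6669999957084656, 0.289000004529953], [0.4180000126361847, 0.3070000112056732]]
scene ((0.5377658009529114, 0.2099461555480957), (0.18197521567344666, 0.2528417110443115), 85.73698425292969) [[0.4050000011920929, 0.1289999932050705], [0.6570000052452087, 0.10999999940395355], [0.6710000038146973, 0.29100000858306885], [0.4180000126361847, 0.3100000023841858]]
scene ((0.6084952354431152, 0.2095799744129181), (0.10423915833234787, 0.04152262583374977), 85.43386840820312) [[0.5839999914169312, 0.1589999943971634], [0.625, 0.15600000321865082], [0.6330000162124634, 0.25999999046325684], [0.5920000076293945, 0.2630000114440918]]
```

step_arm([
  {"xyz": [0.57,-0.53,0],"turn": [0,0,0],"gripper": 1},
  {"xyz": [0.57,-0.53,0],"turn": [0,0,0],"gripper": 1},
  {"xyz": [0.57,-0.53,0],"turn": [0,0,0],"gripper": 1},
  {"xyz": [0.57,-0.53,0],"turn": [0,0,0],"gripper": 1},
  {"xyz": [0.57,-0.53,0],"turn": [0,0,0],"gripper": 1},
  {"xyz": [0.57,-0.53,0],"turn": [0,0,0],"gripper": 1},
  {"xyz": [0.57,-0.53,0],"turn": [0,0,0],"gripper": 1},
  {"xyz": [0.57,-0.53,0],"turn": [0,0,0],"gripper": 1},
  {"xyz": [0.57,-0.53,0],"turn": [0,0,0],"gripper": 1},
  {"xyz": [0.57,-0.53,0],"turn": [0,0,0],"gripper": 1},
  {"xyz": [0.57,-0.53,0],"turn": [0,0,0],"gripper": 1},
  {"xyz": [0.57,-0.53,0],"turn": [0,0,0],"gripper": 1},
  {"xyz": [0,0,0],"turn": [0,0,0],"gripper": 1},
  {"xyz": [0,0,0],"turn": [0,0,0],"gripper": 1},
])

```text
time_s: 2.52
position: [0.5107, -0.2648, 0.2499]
tool_rot: [[0.998, -0.059, -0.001], [-0.059, -0.998, 0.0], [-0.001, -0.0, -1.0]]
ft_force: [-0.4, -0.0, -0.7]
grip_width: 0.0857
```

Run:
```python
from h import *
im,d,i=snap('wrist','w1'); print(env.observe()['position'],{k:np.round(v,3).tolist() for k,v in i.items()})
```

```text
[ 0.50999014 -0.26561927  0.24999949] {'fx': 371.648, 'fy': 371.648, 'cx': 321.495, 'cy': 244.16, 'extrinsics': [[0.998, -0.055, -0.017, 0.515], [-0.058, -0.96, -0.273, -0.196], [-0.002, 0.273, -0.962, 0.374], [0.0, 0.0, 0.0, 1.0]]}
```

View pics/w1.png

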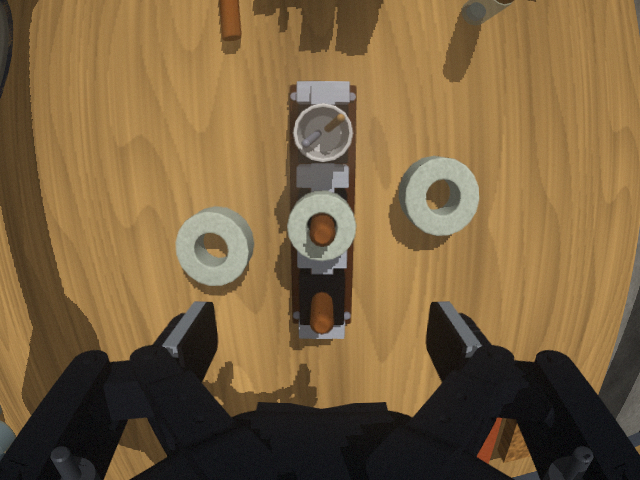

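The wrist view shows the roll at (322,226) in the middle bay, the cup at (323,132) and the bare spindle at (322,312), with the jaws straddling the rail squarely. I'll refine the roll and spindle position from this view.

```bash
cat >> h.py <<'E'
def wcloud(f):
    im,d,E,k=load(f); v,u=np.mgrid[:480,:640]; x=(u-k[2])/k[0]; y=(v-k[3])/k[1]; r=np.hypot(x,y)+1e-9
    t=np.tan(np.minimum(r,1.4))/r; P=np.stack([x*t*d,y*t*d,d],-1)@E[:3,:3].T+E[:3,3]; P[d==0]=np.nan
    return im,P
E
python3 - <<'E'
from h import *
im,P=wcloud('w1')
S=(abs(P[...,0]-.51)<.05)
for a,b in((.0815,.088),(.098,.12)):
    L=cv2.connectedComponentsWithStats((S&(P[...,1]<-.05)&(P[...,2]>a)&(P[...,2]<b)).astype(np.uint8))
    for i in range(1,L[0]):
        if L[2][i,4]>150:
            q=P[L[1]==i]; print(a,L[2][i].tolist(),np.round(cv2.minEnclosingCircle(q[:,:2].astype(np.float32))[0],4),np.round(cv2.minEnclosingCircle(q[:,:2].astype(np.float32))[1],4),np.median(q[:,2]))
E
```

```text
0.0815 [287, 193, 70, 67, 2784] [ 0.5104 -0.264 ] 0.0285 0.08472047575364322
0.098 [293, 103, 60, 59, 947] [ 0.5155 -0.1889] 0.022 0.10095194904876803
0.098 [310, 220, 25, 27, 553] [ 0.5106 -0.264 ] 0.0105 0.10721192352513859
0.098 [310, 310, 24, 25, 474] [ 0.5062 -0.3391] 0.0109 0.10664670259612336
```

step_arm([
  {"xyz": [0.02,-0.04,0.7],"turn": [0,0,0],"gripper": 1},
  {"xyz": [0,0,0.7],"turn": [0,0,0],"gripper": 1},
  {"xyz": [0,0,0.7],"turn": [0,0,0],"gripper": 1},
  {"xyz": [0,0,0.6],"turn": [0,0,0],"gripper": 1},
  {"xyz": [0,0,0.5],"turn": [0,0,0],"gripper": 1},
  {"xyz": [0,0,0.4],"turn": [0,0,0],"gripper": 1},
  {"xyz": [0,0,0.4],"turn": [0,0,0],"gripper": 1},
  {"xyz": [0,0,0.22],"turn": [0,0,0],"gripper": 1},
  {"xyz": [0,0,0],"turn": [0,0,0],"gripper": 1},
  {"xyz": [0,0,0],"turn": [0,0,0],"gripper": 1},
])

```text
time_s: 3.4
position: [0.5106, -0.2649, 0.0818]
tool_rot: [[0.998, -0.061, -0.0], [-0.061, -0.998, -0.0], [-0.0, 0.0, -1.0]]
ft_force: [1.3, -0.2, -0.8]
grip_width: 0.0848
```

step_arm([
  {"xyz": [0,0,0],"turn": [0,0,0],"gripper": 0},
  {"xyz": [0,0,0],"turn": [0,0,0],"gripper": 0},
  {"xyz": [0,0,0],"turn": [0,0,0],"gripper": 0},
  {"xyz": [0,0,0],"turn": [0,0,0],"gripper": 0},
  {"xyz": [0,0,0],"turn": [0,0,0],"gripper": 0},
  {"xyz": [0,0,0],"turn": [0,0,0],"gripper": 0},
  {"xyz": [0,0,0],"turn": [0,0,0],"gripper": 0},
  {"xyz": [0,0,0],"turn": [0,0,0],"gripper": 0},
], squeeze=30)

```text
time_s: 4.07
position: [0.5112, -0.2646, 0.0828]
tool_rot: [[0.998, -0.06, 0.001], [-0.06, -0.998, -0.001], [0.001, 0.001, -1.0]]
ft_force: [-1.2, -0.3, 5.3]
grip_width: 0.0539
```

step_arm([
  {"xyz": [0,0,-0.1],"turn": [0,0,0],"gripper": 0},
  {"xyz": [0,0,-0.2],"turn": [0,0,0],"gripper": 0},
  {"xyz": [0,0,-0.3],"turn": [0,0,0],"gripper": 0},
  {"xyz": [0,0,-0.3],"turn": [0,0,0],"gripper": 0},
  {"xyz": [0,0,-0.3],"turn": [0,0,0],"gripper": 0},
  {"xyz": [0,0,-0.3],"turn": [0,0,0],"gripper": 0},
  {"xyz": [0,0,-0.4],"turn": [0,0,0],"gripper": 0},
  {"xyz": [0,0,-0.4],"turn": [0,0,0],"gripper": 0},
  {"xyz": [0,0,-0.5],"turn": [0,0,0],"gripper": 0},
  {"xyz": [0,0,-0.6],"turn": [0,0,0],"gripper": 0},
  {"xyz": [0,0,-0.6],"turn": [0,0,0],"gripper": 0},
  {"xyz": [0,0,0],"turn": [0,0,0],"gripper": 0},
])

```text
time_s: 5.07
position: [0.512, -0.2649, 0.2471]
tool_rot: [[0.998, -0.06, 0.007], [-0.06, -0.998, -0.006], [0.007, 0.005, -1.0]]
ft_force: [0.2, -0.4, 0.3]
grip_width: 0.0543
```

Run:
```python
from h import *
snap('wrist','w2'); snap('scene','s2'); print(env.observe()['position'])
a=load('w2')[0][100:420,120:520]; b=load('s2')[0][120:320,50:300]
cv2.imwrite('pics/c2.png',np.hstack([a,cv2.resize(b,(400,320))])[:,:,::-1])
im,P=wcloud('w2')
```

```text
[ 0.51096163 -0.26420466  0.24269215]
```

View pics/c2.png

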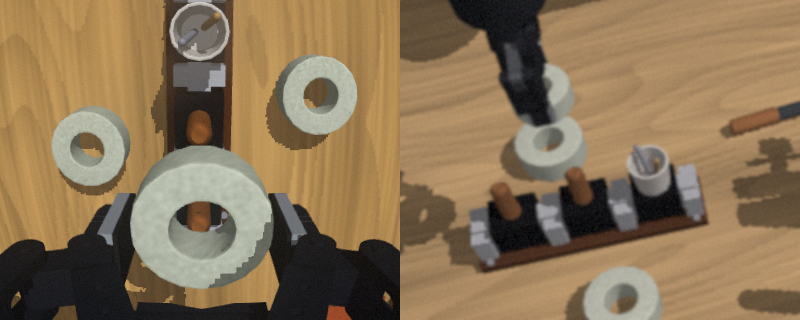

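The roll is held level in the jaws and clear of the spindle. The holder is still clipped on. Next I'll carry it over to the tray.

step_arm([
  {"xyz": [0,-0.3,0],"turn": [0,0,0],"gripper": 0},
  {"xyz": [-0.06,-0.5,0],"turn": [0,0,0],"gripper": 0},
  {"xyz": [-0.07,-0.7,0],"turn": [0,0,0],"gripper": 0},
  {"xyz": [-0.07,-0.7,0],"turn": [0,0,0],"gripper": 0},
  {"xyz": [-0.07,-0.7,0],"turn": [0,0,0],"gripper": 0},
  {"xyz": [-0.07,-0.7,0],"turn": [0,0,0],"gripper": 0},
  {"xyz": [-0.07,-0.7,0],"turn": [0,0,0],"gripper": 0},
  {"xyz": [-0.07,-0.7,0],"turn": [0,0,0],"gripper": 0},
  {"xyz": [-0.07,-0.7,0],"turn": [0,0,0],"gripper": 0},
  {"xyz": [-0.07,-0.7,0],"turn": [0,0,0],"gripper": 0},
  {"xyz": [-0.07,-0.7,0],"turn": [0,0,0],"gripper": 0},
  {"xyz": [-0.07,-0.7,0],"turn": [0,0,0],"gripper": 0},
  {"xyz": [-0.07,-0.7,0],"turn": [0,0,0],"gripper": 0},
  {"xyz": [-0.07,-0.7,0],"turn": [0,0,0],"gripper": 0},
  {"xyz": [-0.07,-0.7,0],"turn": [0,0,0],"gripper": 0},
  {"xyz": [-0.07,-0.7,0],"turn": [0,0,0],"gripper": 0},
  {"xyz": [-0.07,-0.7,0],"turn": [0,0,0],"gripper": 0},
  {"xyz": [-0.07,-0.7,0],"turn": [0,0,0],"gripper": 0},
  {"xyz": [0,-0.5,0],"turn": [0,0,0],"gripper": 0},
  {"xyz": [0,-0.4,0],"turn": [0,0,0],"gripper": 0},
])

```text
time_s: 6.83
position: [0.4933, 0.2559, 0.2404]
tool_rot: [[0.998, -0.058, -0.003], [-0.058, -0.998, -0.0], [-0.003, 0.0, -1.0]]
ft_force: [0.3, -0.2, -0.3]
grip_width: 0.0542
```

step_arm([
  {"xyz": [0,0,0],"turn": [0,0,0],"gripper": 0},
  {"xyz": [0,0,0],"turn": [0,0,0],"gripper": 0},
  {"xyz": [0,0,0],"turn": [0,0,0],"gripper": 0},
])

```text
time_s: 7.08
position: [0.4942, 0.2532, 0.2409]
tool_rot: [[0.998, -0.06, -0.001], [-0.06, -0.998, -0.001], [-0.001, 0.001, -1.0]]
ft_force: [0.1, 0.9, -0.7]
grip_width: 0.0541
```

Run:
```python
from h import *
snap('wrist','w3'); im,P=wcloud('w3'); s=env.observe(); print(s['position'],s['tool_rot'])
c=s['position']; g=(np.hypot(P[...,0]-c[0],P[...,1]-c[1])<.04)&(P[...,2]>c[2]-.03)&(P[...,2]<c[2]+.02)&(im.min(2)>90)
q=P[g]; A=np.c_[q[:,:2]-c[:2],np.ones(len(q))]
t=q[:,2]>np.percentile(q[:,2],30); co=np.linalg.lstsq(A[t],q[t,2],rcond=None)[0]; print(len(q),'top plane',co, 'rel',co[2]-c[2], cv2.minEnclosingCircle(q[t][:,:2].astype(np.float32)))
```

```text
[0.49440022 0.25298065 0.24115333] [[ 9.98158238e-01 -6.06559541e-02 -9.93917653e-04]
 [-6.06564004e-02 -9.98158615e-01 -4.25120420e-04]
 [-9.66301383e-04  4.84624916e-04 -9.99999416e-01]]
15305 top plane [-0.00074524  0.02098177  0.24344626] rel 0.0022929251470533984 ((0.4944705069065094, 0.26001617312431335), 0.03388356417417526)
```

step_arm([
  {"xyz": [0,0,0.4],"turn": [0,0,0],"gripper": 0},
  {"xyz": [0,0,0.6],"turn": [0,0,0],"gripper": 0},
  {"xyz": [0,0,0.7],"turn": [0,0,0],"gripper": 0},
  {"xyz": [0,0,0.7],"turn": [0,0,0],"gripper": 0},
  {"xyz": [0,0,0.7],"turn": [0,0,0],"gripper": 0},
  {"xyz": [0,0,0.6],"turn": [0,0,0],"gripper": 0},
  {"xyz": [0,0,0.5],"turn": [0,0,0],"gripper": 0},
  {"xyz": [0,0,0.4],"turn": [0,0,0],"gripper": 0},
  {"xyz": [0,0,0.3],"turn": [0,0,0],"gripper": 0},
  {"xyz": [0,0,0.2],"turn": [0,0,0],"gripper": 0},
  {"xyz": [0,0,0.1],"turn": [0,0,0],"gripper": 0},
  {"xyz": [0,0,0],"turn": [0,0,0],"gripper": 0},
  {"xyz": [0,0,0],"turn": [0,0,0],"gripper": 0},
  {"xyz": [0,0,0],"turn": [0,0,0],"gripper": 0},
])

```text
time_s: 8.3
position: [0.4951, 0.2536, 0.0343]
tool_rot: [[0.998, -0.06, 0.001], [-0.06, -0.998, 0.0], [0.001, -0.0, -1.0]]
ft_force: [-0.5, 0.2, 0.2]
grip_width: 0.0544
```

step_arm([
  {"xyz": [0,0,0.03],"turn": [0,0,0],"gripper": 0},
  {"xyz": [0,0,0.03],"turn": [0,0,0],"gripper": 0},
  {"xyz": [0,0,0.03],"turn": [0,0,0],"gripper": 0},
  {"xyz": [0,0,0],"turn": [0,0,0],"gripper": 0},
  {"xyz": [0,0,0],"turn": [0,0,0],"gripper": 0},
])

```text
time_s: 8.72
position: [0.4947, 0.2537, 0.0299]
tool_rot: [[0.998, -0.06, -0.0], [-0.06, -0.998, -0.0], [-0.0, 0.0, -1.0]]
ft_force: [0.5, 0.2, -0.1]
grip_width: 0.054
```

step_arm([
  {"xyz": [0,0,0.03],"turn": [0,0,0],"gripper": 0},
  {"xyz": [0,0,0],"turn": [0,0,0],"gripper": 0},
  {"xyz": [0,0,0],"turn": [0,0,0],"gripper": 0},
])

```text
time_s: 8.97
position: [0.4949, 0.2537, 0.0289]
tool_rot: [[0.998, -0.06, 0.0], [-0.06, -0.998, 0.0], [0.0, -0.0, -1.0]]
ft_force: [0.3, 1.0, 0.6]
grip_width: 0.0542
```

step_arm([
  {"xyz": [0,0,0.02],"turn": [0,0,0],"gripper": 0},
  {"xyz": [0,0,0],"turn": [0,0,0],"gripper": 0},
  {"xyz": [0,0,0],"turn": [0,0,0],"gripper": 0},
])

```text
time_s: 9.22
position: [0.4948, 0.2537, 0.0288]
tool_rot: [[0.998, -0.06, 0.001], [-0.06, -0.998, 0.0], [0.001, -0.0, -1.0]]
ft_force: [-3.3, -1.3, 9.0]
grip_width: 0.0539
```

The force reads 9 N at z = 0.0288, so the roll is on the floor. I'll release it and back off.

step_arm([
  {"xyz": [0,0,0],"turn": [0,0,0],"gripper": 0.4},
  {"xyz": [0,0,0],"turn": [0,0,0],"gripper": 0.5},
  {"xyz": [0,0,0],"turn": [0,0,0],"gripper": 0.65},
  {"xyz": [0,0,0],"turn": [0,0,0],"gripper": 0.75},
  {"xyz": [0,0,0],"turn": [0,0,0],"gripper": 0.75},
  {"xyz": [0,0,-0.1],"turn": [0,0,0],"gripper": 0.75},
  {"xyz": [0,0,-0.3],"turn": [0,0,0],"gripper": 0.75},
  {"xyz": [0,0,-0.5],"turn": [0,0,0],"gripper": 0.75},
  {"xyz": [0,0,-0.7],"turn": [0,0,0],"gripper": 0.75},
  {"xyz": [0,0,-0.7],"turn": [0,0,0],"gripper": 0.75},
  {"xyz": [0,0,-0.7],"turn": [0,0,0],"gripper": 0.75},
  {"xyz": [0,0,-0.7],"turn": [0,0,0],"gripper": 0.75},
  {"xyz": [0,0,-0.7],"turn": [0,0,0],"gripper": 0.75},
  {"xyz": [0,0,-0.6],"turn": [0,0,0],"gripper": 0.75},
  {"xyz": [0,0,-0.3],"turn": [0,0,0],"gripper": 0.75},
  {"xyz": [0,0,0],"turn": [0,0,0],"gripper": 0.6},
  {"xyz": [0,0,0],"turn": [0,0,0],"gripper": 0.6},
])

```text
time_s: 10.63
position: [0.4946, 0.2536, 0.24]
tool_rot: [[0.998, -0.06, 0.0], [-0.06, -0.998, 0.0], [0.0, -0.0, -1.0]]
ft_force: [-0.2, 0.3, -0.8]
grip_width: 0.0684
```

Run:
```python
from h import *
snap('wrist','w4'); im,P=wcloud('w4'); s=env.observe(); print(s['position'])
S=(abs(P[...,0]-.495)<.05)&(abs(P[...,1]-.254)<.06)&(P[...,2]>.024)&(P[...,2]<.036)&(P[...,0]>.44)
L=cv2.connectedComponentsWithStats(S.astype(np.uint8))
for i in range(1,L[0]):
    if L[2][i,4]>150: q=P[L[1]==i]; print(L[2][i].tolist(),cv2.minEnclosingCircle(q[:,:2].astype(np.float32)),np.percentile(q[:,2],[5,50,95]))
```

```text
[0.49431026 0.25351708 0.2390289 ]
[264, 164, 112, 9, 791] ((0.4951844811439514, 0.3004268407821655), 0.0501311793923378) [0.02845073 0.030499   0.03188006]
[292, 187, 60, 59, 2281] ((0.4946382939815521, 0.2542065382003784), 0.0283814687281847) [0.02904973 0.03071581 0.03191469]
```

View pics/w4.png

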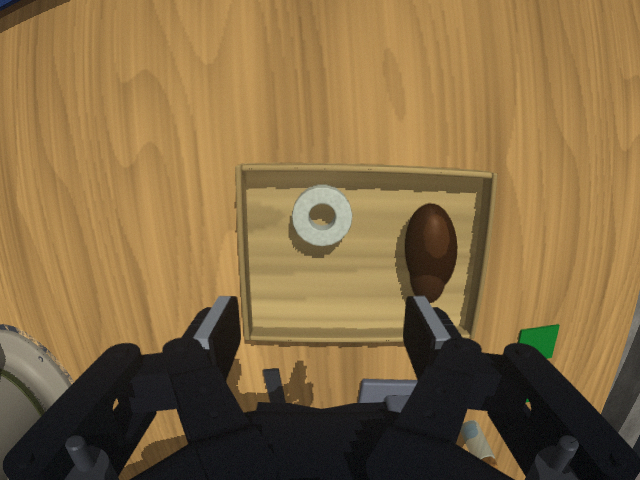

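The roll lies flat at (0.495, 0.254), pixel (322,216), with its top at 0.031. It is clear of the walls and the shell. Now back to the holder.

step_arm([
  {"xyz": [0,0.3,0],"turn": [0,0,0],"gripper": 0.2},
  {"xyz": [0.06,0.5,0],"turn": [0,0,0],"gripper": 0.2},
  {"xyz": [0.07,0.7,0],"turn": [0,0,0],"gripper": 0.2},
  {"xyz": [0.07,0.7,0],"turn": [0,0,0],"gripper": 0.2},
  {"xyz": [0.07,0.7,0],"turn": [0,0,0],"gripper": 0.2},
  {"xyz": [0.07,0.7,0],"turn": [0,0,0],"gripper": 0.2},
  {"xyz": [0.07,0.7,0],"turn": [0,0,0],"gripper": 0.2},
  {"xyz": [0.07,0.7,0],"turn": [0,0,0],"gripper": 0.2},
  {"xyz": [0.07,0.7,0],"turn": [0,0,0],"gripper": 0.2},
  {"xyz": [0.07,0.7,0],"turn": [0,0,0],"gripper": 0.2},
  {"xyz": [0.07,0.7,0],"turn": [0,0,0],"gripper": 0.2},
  {"xyz": [0.07,0.7,0],"turn": [0,0,0],"gripper": 0.2},
  {"xyz": [0.07,0.7,0],"turn": [0,0,0],"gripper": 0.2},
  {"xyz": [0.07,0.7,0],"turn": [0,0,0],"gripper": 0.2},
  {"xyz": [0.07,0.7,0],"turn": [0,0,0],"gripper": 0.2},
  {"xyz": [0.07,0.7,0],"turn": [0,0,0],"gripper": 0.2},
  {"xyz": [0.07,0.7,0],"turn": [0,0,0],"gripper": 0.2},
  {"xyz": [0.07,0.7,0],"turn": [0,0,0],"gripper": 0.2},
  {"xyz": [0,0.5,0],"turn": [0,0,0],"gripper": 0.2},
  {"xyz": [0,0.4,0],"turn": [0,0,0],"gripper": 0.2},
])

```text
time_s: 12.35
position: [0.5098, -0.2664, 0.2385]
tool_rot: [[0.998, -0.061, -0.002], [-0.061, -0.998, 0.001], [-0.002, -0.001, -1.0]]
ft_force: [-0.3, 0.7, 0.2]
grip_width: 0.0517
```

step_arm([
  {"xyz": [0,0,0],"turn": [0,0,0],"gripper": 0.2},
  {"xyz": [0,0,0],"turn": [0,0,0],"gripper": 0.2},
  {"xyz": [0,0,0],"turn": [0,0,0],"gripper": 0.2},
])

```text
time_s: 12.6
position: [0.5107, -0.2635, 0.2396]
tool_rot: [[0.998, -0.06, -0.001], [-0.06, -0.998, 0.001], [-0.001, -0.001, -1.0]]
ft_force: [0.6, 0.3, -0.3]
grip_width: 0.0508
```

Run:
```python
from h import *
snap('wrist','w5'); im,P=wcloud('w5'); s=env.observe(); print(s['position'])
S=(abs(P[...,0]-.51)<.05)&(P[...,1]<-.15)&(P[...,2]<.125)
for a,b in((.097,.12),(.055,.064)):
  L=cv2.connectedComponentsWithStats((S&(P[...,2]>a)&(P[...,2]<b)).astype(np.uint8))
  for i in range(1,L[0]):
    if L[2][i,4]>150: q=P[L[1]==i]; print(L[2][i].tolist(),np.round(cv2.minEnclosingCircle(q[:,:2].astype(np.float32))[0],4),np.median(q[:,2]),cv2.minAreaRect(q[:,:2].astype(np.float32)))
```

```text
[ 0.5107947  -0.26324724  0.23982559]
[292, 104, 63, 61, 1046] [ 0.5158 -0.189 ] 0.10085245545232796 ((0.5158311724662781, -0.18888917565345764), (0.04260551556944847, 0.04288854822516441), 74.50755310058594)
[309, 224, 28, 29, 589] [ 0.5109 -0.2641] 0.10734360278412658 ((0.5107765793800354, -0.2637912333011627), (0.019273631274700165, 0.019115442410111427), 39.528011322021484)
[310, 316, 24, 26, 496] [ 0.5059 -0.3391] 0.10670362561977847 ((0.5059976577758789, -0.33886098861694336), (0.019115345552563667, 0.01856587827205658), 87.75176239013672)
[297, 196, 51, 59, 2165] [ 0.5108 -0.2639] 0.06075033033789812 ((0.5107368230819702, -0.2642776668071747), (0.05028639733791351, 0.042764753103256226), 86.51176452636719)
[299, 279, 48, 53, 1684] [ 0.5059 -0.3388] 0.0606286321788366 ((0.5063049793243408, -0.3386332094669342), (0.05109621584415436, 0.04193022847175598), 85.75860595703125)
```

step_arm([
  {"xyz": [0,0.02,0.5],"turn": [0,0,0],"gripper": 0.2},
  {"xyz": [0,0,0.7],"turn": [0,0,0],"gripper": 0.2},
  {"xyz": [0,0,0.7],"turn": [0,0,0],"gripper": 0.2},
  {"xyz": [0,0,0.6],"turn": [0,0,0],"gripper": 0.2},
  {"xyz": [0,0,0.5],"turn": [0,0,0],"gripper": 0.2},
  {"xyz": [0,0,0.4],"turn": [0,0,0],"gripper": 0.2},
  {"xyz": [0,0,0.3],"turn": [0,0,0],"gripper": 0.2},
  {"xyz": [0,0,0.15],"turn": [0,0,0],"gripper": 0.2},
  {"xyz": [0,0,0],"turn": [0,0,0],"gripper": 0.2},
  {"xyz": [0,0,0],"turn": [0,0,0],"gripper": 0.2},
])

```text
time_s: 13.48
position: [0.5111, -0.2646, 0.0864]
tool_rot: [[0.998, -0.059, 0.0], [-0.059, -0.998, -0.0], [0.0, 0.0, -1.0]]
ft_force: [-1.4, 0.3, 0.5]
grip_width: 0.0513
```

step_arm([
  {"xyz": [0,0,0],"turn": [0,0,0],"gripper": -1},
  {"xyz": [0,0,0],"turn": [0,0,0],"gripper": -1},
  {"xyz": [0,0,0],"turn": [0,0,0],"gripper": -1},
  {"xyz": [0,0,0],"turn": [0,0,0],"gripper": -1},
  {"xyz": [0,0,0],"turn": [0,0,0],"gripper": -1},
  {"xyz": [0,0,0],"turn": [0,0,0],"gripper": -1},
  {"xyz": [0,0,0],"turn": [0,0,0],"gripper": -1},
  {"xyz": [0,0,0],"turn": [0,0,0],"gripper": -1},
], squeeze=90)

```text
time_s: 14.15
position: [0.511, -0.2652, 0.087]
tool_rot: [[0.998, -0.06, 0.001], [-0.06, -0.998, -0.001], [0.001, 0.001, -1.0]]
ft_force: [-1.1, 1.5, 6.3]
grip_width: 0.018
```

step_arm([
  {"xyz": [0,0,-0.05],"turn": [0,0,0],"gripper": -1},
  {"xyz": [0,0,-0.05],"turn": [0,0,0],"gripper": -1},
  {"xyz": [0,0,-0.05],"turn": [0,0,0],"gripper": -1},
  {"xyz": [0,0,-0.05],"turn": [0,0,0],"gripper": -1},
  {"xyz": [0,0,-0.05],"turn": [0,0,0],"gripper": -1},
  {"xyz": [0,0,-0.05],"turn": [0,0,0],"gripper": -1},
  {"xyz": [0,0,-0.05],"turn": [0,0,0],"gripper": -1},
  {"xyz": [0,0,-0.05],"turn": [0,0,0],"gripper": -1},
  {"xyz": [0,0,0],"turn": [0,0,0],"gripper": -1},
])

```text
time_s: 14.9
position: [0.5111, -0.2653, 0.1028]
tool_rot: [[0.998, -0.06, 0.001], [-0.06, -0.998, -0.001], [0.001, 0.001, -1.0]]
ft_force: [-0.1, -0.0, -1.9]
grip_width: 0.0177
```

Run:
```python
from h import *
snap('wrist','w6'); im,P=wcloud('w6'); s=env.observe(); print(s['position'],s['ft_force'])
for y in(-.2645,-.339,-.189):
  g=(abs(P[...,0]-.51)<.02)&(abs(P[...,1]-y)<.022)&(im.max(2)<60)&(P[...,2]<.1)&(P[...,2]>.04); q=P[g]; print(y,len(q),np.round(np.percentile(q[:,2],[10,50,90]),4))
```

```text
[ 0.51100024 -0.26520646  0.10243578] [-0.32092823 -0.47601537 -0.80992148]
-0.2645 3553 [0.0757 0.0766 0.0783]
-0.339 1491 [0.0601 0.0608 0.0615]Traceback (most recent call last):
  File "<stdin>", line 4, in <module>
    return _quantile_unchecked(
        a, q, axis, out, overwrite_input, method, keepdims, weights)
    return _ureduce(a,
                    func=_quantile_ureduce_func,
    ...<5 lines>...
                    overwrite_input=overwrite_input,
                    method=method)
    r = func(a, **kwargs)
    result = _quantile(arr,
                       quantiles=q,
    ...<2 lines>...
                       out=out,
                       weights=wgt)
    slices_having_nans = np.isnan(arr[-1, ...])
                                  ~~~^^^^^^^^^
IndexError: index -1 is out of bounds for axis 0 with size 0
```

The catch has let go and the holder rises with the jaws: its plate reads 0.0766, against 0.0608 for the bare holder. I'll lift on.

step_arm([
  {"xyz": [0,0,-0.1],"turn": [0,0,0],"gripper": -1},
  {"xyz": [0,0,-0.15],"turn": [0,0,0],"gripper": -1},
  {"xyz": [0,0,-0.2],"turn": [0,0,0],"gripper": -1},
  {"xyz": [0,0,-0.2],"turn": [0,0,0],"gripper": -1},
  {"xyz": [0,0,-0.2],"turn": [0,0,0],"gripper": -1},
  {"xyz": [0,0,-0.2],"turn": [0,0,0],"gripper": -1},
  {"xyz": [0,0,-0.3],"turn": [0,0,0],"gripper": -1},
  {"xyz": [0,0,-0.4],"turn": [0,0,0],"gripper": -1},
  {"xyz": [0,0,-0.6],"turn": [0,0,0],"gripper": -1},
  {"xyz": [0,0,-0.6],"turn": [0,0,0],"gripper": -1},
  {"xyz": [0,0,-0.6],"turn": [0,0,0],"gripper": -1},
  {"xyz": [0,0,-0.3],"turn": [0,0,0],"gripper": -1},
  {"xyz": [0,0,0],"turn": [0,0,0],"gripper": -1},
  {"xyz": [0,0,0],"turn": [0,0,0],"gripper": -1},
])

```text
time_s: 16.12
position: [0.5108, -0.265, 0.2562]
tool_rot: [[0.998, -0.06, 0.001], [-0.06, -0.998, -0.001], [0.001, 0.0, -1.0]]
ft_force: [-0.4, -0.3, -2.3]
grip_width: 0.0176
```

Run:
```python
from h import *
snap('scene','s7'); snap('wrist','w7'); im,P=wcloud('w7'); s=env.observe(); c=s['position']; print(c,s['tool_rot'].round(3).tolist() if hasattr(s['tool_rot'],'round') else s['tool_rot'])
g=(abs(P[...,0]-c[0])<.03)&(abs(P[...,1]-c[1])<.035)&(im.max(2)<60)&(P[...,2]<c[2]-.02)&(P[...,2]>c[2]-.033); q=P[g]
co=np.linalg.lstsq(np.c_[q[:,:2]-c[:2],np.ones(len(q))],q[:,2],rcond=None)[0]; print(len(q),co,'plate below TCP',c[2]-co[2],cv2.minAreaRect(q[:,:2].astype(np.float32)))
a=load('w7')[0][100:420,120:520]; b=load('s7')[0][70:320,50:362]
cv2.imwrite('pics/c7.png',np.hstack([a,cv2.resize(b,(400,320))])[:,:,::-1])
```

```text
[ 0.51047435 -0.26474898  0.25477026] [[0.998, -0.06, -0.002], [-0.06, -0.998, 0.001], [-0.002, -0.001, -1.0]]
4345 [-0.00570413 -0.06966474  0.22991178] plate below TCP 0.024858476536340796 ((0.5113557577133179, -0.25125014781951904), (0.026388835161924362, 0.04144878685474396), 86.2008285522461)
```

View pics/c7.png

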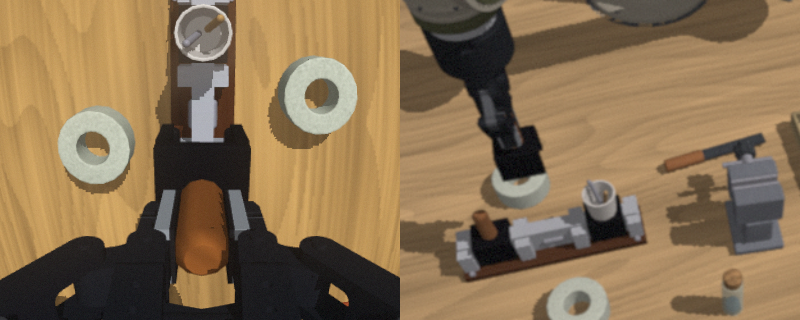

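The holder is off the rail and held by its spindle, and the other two holders are still in place. The plate plane shows a slight slope, so I'll check that robustly.

Run:
```python
from h import *
for f,c in(('w6',[.511,-.2652,.1024]),('w7',[.5105,-.2647,.2548])):
    im,P=wcloud(f); c=np.array(c)
    g=(abs(P[...,0]-c[0])<.017)&(P[...,1]>c[1]+.004)&(P[...,1]<c[1]+.021)&(im.max(2)<60)&(abs(P[...,2]-c[2]+.026)<.005)
    g=cv2.erode(g.astype(np.uint8),np.ones((3,3)))>0; q=P[g]
    A=np.c_[q[:,:2]-c[:2],np.ones(len(q))]; w=np.ones(len(q),bool)
    for _ in range(5): co=np.linalg.lstsq(A[w],q[w,2],rcond=None)[0]; r=q[:,2]-A@co; w=abs(r)<2*np.std(r[w])+1e-4
    print(f,len(q),co[:2],co[2]-c[2],np.std(r[w]))
```

```text
w6 1900 [-0.00115921  0.01364566] -0.02600709576508936 0.0005277203306838675
w7 1918 [-0.00286147  0.00701361] -0.02584500956316224 0.0005123928103654336
```

Fitted to the plate's interior alone, it is level. The first slope came from edge pixels. The feet are 0.068 below the TCP. Now I'll carry it to the tray.

step_arm([
  {"xyz": [0,-0.3,0],"turn": [0,0,0],"gripper": -1},
  {"xyz": [-0.07,-0.5,0],"turn": [0,0,0],"gripper": -1},
  {"xyz": [-0.08,-0.7,0],"turn": [0,0,0],"gripper": -1},
  {"xyz": [-0.08,-0.7,0],"turn": [0,0,0],"gripper": -1},
  {"xyz": [-0.08,-0.7,0],"turn": [0,0,0],"gripper": -1},
  {"xyz": [-0.08,-0.7,0],"turn": [0,0,0],"gripper": -1},
  {"xyz": [-0.08,-0.7,0],"turn": [0,0,0],"gripper": -1},
  {"xyz": [-0.08,-0.7,0],"turn": [0,0,0],"gripper": -1},
  {"xyz": [-0.08,-0.7,0],"turn": [0,0,0],"gripper": -1},
  {"xyz": [-0.08,-0.7,0],"turn": [0,0,0],"gripper": -1},
  {"xyz": [-0.08,-0.7,0],"turn": [0,0,0],"gripper": -1},
  {"xyz": [-0.08,-0.7,0],"turn": [0,0,0],"gripper": -1},
  {"xyz": [-0.08,-0.7,0],"turn": [0,0,0],"gripper": -1},
  {"xyz": [-0.08,-0.7,0],"turn": [0,0,0],"gripper": -1},
  {"xyz": [-0.08,-0.7,0],"turn": [0,0,0],"gripper": -1},
  {"xyz": [-0.08,-0.5,0],"turn": [0,0,0],"gripper": -1},
  {"xyz": [0,-0.4,0],"turn": [0,0,0],"gripper": -1},
  {"xyz": [0,0,0],"turn": [0,0,0],"gripper": -1},
  {"xyz": [0,0,0],"turn": [0,0,0],"gripper": -1},
  {"xyz": [0,0,0],"turn": [0,0,0],"gripper": -1},
])

```text
time_s: 17.88
position: [0.4888, 0.1688, 0.2555]
tool_rot: [[0.998, -0.06, -0.001], [-0.06, -0.998, -0.0], [-0.001, 0.0, -1.0]]
ft_force: [-0.6, -0.1, -1.9]
grip_width: 0.0181
```

step_arm([
  {"xyz": [0,0,0.4],"turn": [0,0,0],"gripper": -1},
  {"xyz": [0,0,0.6],"turn": [0,0,0],"gripper": -1},
  {"xyz": [0,0,0.6],"turn": [0,0,0],"gripper": -1},
  {"xyz": [0,0,0.6],"turn": [0,0,0],"gripper": -1},
  {"xyz": [0,0,0.6],"turn": [0,0,0],"gripper": -1},
  {"xyz": [0,0,0.5],"turn": [0,0,0],"gripper": -1},
  {"xyz": [0,0,0.4],"turn": [0,0,0],"gripper": -1},
  {"xyz": [0,0,0.3],"turn": [0,0,0],"gripper": -1},
  {"xyz": [0,0,0.2],"turn": [0,0,0],"gripper": -1},
  {"xyz": [0,0,0.1],"turn": [0,0,0],"gripper": -1},
  {"xyz": [0,0,0.06],"turn": [0,0,0],"gripper": -1},
  {"xyz": [0,0,0],"turn": [0,0,0],"gripper": -1},
  {"xyz": [0,0,0],"turn": [0,0,0],"gripper": -1},
  {"xyz": [0,0,0],"turn": [0,0,0],"gripper": -1},
])

```text
time_s: 19.05
position: [0.4895, 0.169, 0.0822]
tool_rot: [[0.998, -0.06, 0.001], [-0.06, -0.998, 0.0], [0.001, -0.0, -1.0]]
ft_force: [-1.0, 0.0, -1.5]
grip_width: 0.018
```

step_arm([
  {"xyz": [0,0,0.03],"turn": [0,0,0],"gripper": -1},
  {"xyz": [0,0,0.02],"turn": [0,0,0],"gripper": -1},
  {"xyz": [0,0,0],"turn": [0,0,0],"gripper": -1},
  {"xyz": [0,0,0],"turn": [0,0,0],"gripper": -1},
])

```text
time_s: 19.38
position: [0.4892, 0.1691, 0.0796]
tool_rot: [[0.998, -0.06, 0.0], [-0.06, -0.998, 0.0], [0.0, -0.0, -1.0]]
ft_force: [-0.4, 0.2, -2.2]
grip_width: 0.0179
```

step_arm([
  {"xyz": [0,0,0.03],"turn": [0,0,0],"gripper": -1},
  {"xyz": [0,0,0.03],"turn": [0,0,0],"gripper": -1},
  {"xyz": [0,0,0.03],"turn": [0,0,0],"gripper": -1},
  {"xyz": [0,0,0],"turn": [0,0,0],"gripper": -1},
  {"xyz": [0,0,0],"turn": [0,0,0],"gripper": -1},
])

```text
time_s: 19.8
position: [0.4892, 0.169, 0.0758]
tool_rot: [[0.998, -0.06, -0.0], [-0.06, -0.998, -0.0], [-0.0, 0.0, -1.0]]
ft_force: [-1.2, -0.3, -1.4]
grip_width: 0.0175
```

step_arm([
  {"xyz": [0,0,0.03],"turn": [0,0,0],"gripper": -1},
  {"xyz": [0,0,0],"turn": [0,0,0],"gripper": -1},
  {"xyz": [0,0,0],"turn": [0,0,0],"gripper": -1},
])

```text
time_s: 20.05
position: [0.4894, 0.1691, 0.075]
tool_rot: [[0.998, -0.06, 0.001], [-0.06, -0.998, 0.0], [0.001, -0.0, -1.0]]
ft_force: [-1.3, -0.4, 3.4]
grip_width: 0.0181
```

It has touched down at about 5 N. I'll release gently and withdraw.

step_arm([
  {"xyz": [0,0,0.01],"turn": [0,0,0],"gripper": -1},
  {"xyz": [0,0,0],"turn": [0,0,0],"gripper": -0.4},
  {"xyz": [0,0,0],"turn": [0,0,0],"gripper": -0.2},
  {"xyz": [0,0,0],"turn": [0,0,0],"gripper": 0},
  {"xyz": [0,0,0],"turn": [0,0,0],"gripper": 0.1},
  {"xyz": [0,0,0],"turn": [0,0,0],"gripper": 0.1},
  {"xyz": [0,0,-0.1],"turn": [0,0,0],"gripper": 0.1},
  {"xyz": [0,0,-0.3],"turn": [0,0,0],"gripper": 0.1},
  {"xyz": [0,0,-0.5],"turn": [0,0,0],"gripper": 0.1},
  {"xyz": [0,0,-0.6],"turn": [0,0,0],"gripper": 0.1},
  {"xyz": [0,0,-0.6],"turn": [0,0,0],"gripper": 0.1},
  {"xyz": [0,0,-0.6],"turn": [0,0,0],"gripper": 0.1},
  {"xyz": [0,0,-0.6],"turn": [0,0,0],"gripper": 0.1},
  {"xyz": [0,0,-0.6],"turn": [0,0,0],"gripper": 0.1},
  {"xyz": [0,0,-0.4],"turn": [0,0,0],"gripper": 0.1},
  {"xyz": [0,0,0],"turn": [0,0,0],"gripper": 0.1},
])

```text
time_s: 21.38
position: [0.4902, 0.1692, 0.25]
tool_rot: [[0.998, -0.06, 0.007], [-0.06, -0.998, 0.001], [0.007, -0.001, -1.0]]
ft_force: [0.4, -0.7, -0.3]
grip_width: 0.0468
```

Run:
```python
from h import *
snap('scene','s8'); snap('wrist','w8'); im,P=wcloud('w8'); s=env.observe(); c=np.array([.489,.169]); print(s['position'])
g=(abs(P[...,0]-c[0])<.03)&(abs(P[...,1]-c[1])<.035)&(im.max(2)<60)&(P[...,2]<.055)&(P[...,2]>.042); q=P[g]
co=np.linalg.lstsq(np.c_[q[:,:2]-c,np.ones(len(q))],q[:,2],rcond=None)[0]; print(len(q),co,cv2.minAreaRect(q[:,:2].astype(np.float32)))
g=(abs(P[...,0]-c[0])<.04)&(abs(P[...,1]-c[1])<.04)&(P[...,2]<.105)&(P[...,2]>.088); q=P[g]; print('spindle',cv2.minEnclosingCircle(q[:,:2].astype(np.float32)),np.median(q[:,2]))
g=(np.hypot(P[...,0]-.4946,P[...,1]-.254)<.035)&(P[...,2]>.024)&(P[...,2]<.036); q=P[g]; print('roll',cv2.minEnclosingCircle(q[:,:2].astype(np.float32)))
a=load('w8')[0][100:420,120:520]; b=load('s8')[0][110:360,90:500]
cv2.imwrite('pics/c8.png',np.hstack([a,cv2.resize(b,(400,320))])[:,:,::-1])
```

```text
[0.48909767 0.16901211 0.24639405]
1697 [-0.00454044 -0.00186955  0.04877964] ((0.4891664385795593, 0.17095553874969482), (0.0487852618098259, 0.040839824825525284), 86.93090057373047)
spindle ((0.4894511103630066, 0.17045259475708008), 0.01007652748376131) 0.09560301580587394
roll ((0.49439436197280884, 0.2540232539176941), 0.02808818221092224)
```

View pics/c8.png

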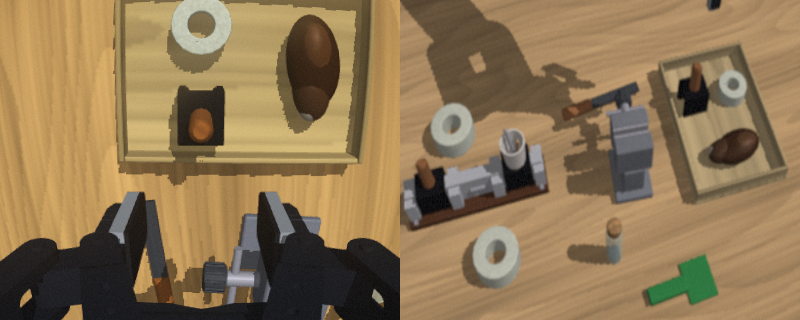

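The holder stands level in the tray, with its plate at 0.0488 and its spindle at (0.489, 0.170). The roll lies flat beside it at (0.494, 0.254), and nothing else has moved. The gripper is clear, so I'll hand in.

```bash
python3 -c "
from rig import order
print(order.close_job())"
```

```text
the job is handed in; nothing more can be done
None
```

The roll and its empty holder are both in the tray, packed in the order asked, and the job was handed in at about 21.5 s of the 64 s allowed.

- **Roll:** I took the smallest of the three rolls off its spindle and laid it flat at (0.494, 0.254). It touched the tray floor at about 9 N before release. It had not moved in the last check, after the holder was set down beside it.
- **Holder:** I pulled it straight up off the rail by its spindle, gripping at 90 N, and stood it at (0.489, 0.170). It touched down at about 5 N. The last check showed the plate level to within 0.3° at z = 0.0488, against 0.048 expected. It stands clear of the walls, the roll and the shell.
- **Everything else:** in the last pictures the shell, the other two holders, the vial, file, scraper and vise looked unmoved. I judged these by eye and did not re-measure them. The gripper was well clear, at z = 0.246.
- **Readings that disagreed:** the finger opening read about 2 mm less than the true size on both grips. One early fit of the holder's plate showed a false 4° tilt from edge pixels, and refitting the plate's interior showed it level.

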